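Load the reagent row in reverse order

ROBOT

A 7-joint arm with a two-finger parallel gripper is mounted at the origin on a cart in front of the work surface, level with it; the furniture and walls round the work are solid. World frame = base frame: x ahead of the robot, y to its left, z up, the work surface at z = 0. Lengths are in mm, angles in rad, forces in N, time in s.
With the tool pointing down it reaches from about 425 to 800 mm from the base axis. Payload 8.3 kg.
Tool frame: the origin (TCP) lies at the very end of the fingers, on their centre line; the grasp point (between the pads) lies 19 mm behind it; z points along the fingers, y is the line along which they close (so a half turn about z gives the same grasp; the last joint's range is limited). The gripper opens to 85 mm and grips with 20 to 120 N. Pads are 22 mm wide; open, the fingers measure 114 mm over their backs; the gripper's body (76 mm by 85 mm) begins 54 mm behind the grasp point. The pads swing forward as they close: fully open they stand 13 mm farther back than shut.
Start: joints at [1.195, 0.383, 0.016, 1.37, -0.006, 1.388, -0.046], TCP at [192.364, -594.642, 231.279] pointing down, gripper open.
Joint ranges: [-2.95, 2.95], [-0.25, 2.06], [-1.52, 1.56], [0.18, 2.33], [-1.44, 4.58], [0.02, 2.06], [-3.01, 3.01]. Speed limits (rad/s): [2.39, 2.39, 3.01, 3.01, 3.14, 3.14, 3.14].

INTERFACE

Orientations are given as [roll, pitch, yaw] about the fixed x, y, z axes, in that order (R = Rz(yaw) Ry(pitch) Rx(roll)).
In Python, from workcell import observe, cams, ticket, nets gives the robot as it stands.
- The arm moves only by the tool play_rows, never from a script. Its argument "commands" is a list that holds one entry, the list of rows, each a list of 5 numbers: the opening, from 0 (shut) to 1 (fully open), then the shift along the tool's x, y, z in cm, then the turn about the tool's z in rad. A call has 1 to 10 rows; each row shifts and turns the commanded pose from where the row before left it, along the tool's axes as they then stand; what a row does not reach is not made up. A row lasts 1/12 s, in which the tool goes at most 41.7 mm and 7.16 degrees, less where a joint would pass 70% of its speed; a pose out of reach is approached as far as the arm can. A call is refused whole if a number of a shift passes 4.17 or a number of a turn 0.125, either way. A call with a gripper value outside its range is refused whole. The fingers move at their own pace and stop on an object; the grip force is fixed at half the most. Time passes only in rows, so rows that do not move let the fingers close. It gives the time, the measured TCP pose, the force, the opening and the grip force at its end, in the units of the state.
- observe(): the state, without advancing time (a new reading comes with each control period).
- cams.grab_frame(name): name is "side" or "top"; returns a dict with "image" (480x640x3 uint8, red, green, blue), "mtx" (3x3 intrinsics, pixels), "T" (4x4, takes a point from camera to world coordinates). Camera axes: x right, y down, z forward; pixel columns grow to the right and rows downward; lengths in mm; the calibration is good to about 2 mm. A picture is of the moment at which its call begins. There is no depth.
- ticket.job_done(): hands the job in; it is judged then, once.
Trained networks look in the newest picture that a camera, given by its name, has taken for a name from the list of things; names that differ only in an ending like _2 or _b are one class to them, and where a whole thing is asked for, a point or a joint stands for the part that bears it (a point fixed in the world has none). Each returns a list of dicts, best first, with "score" (0 to 1); they miss things now and then, are a little off and sometimes report something else, mostly with a low value. They report only what shows in the picture. A call takes as long as a camera call. They do not tell look-alikes from the thing itself.
- nets.cut_out(thing, camera): "mask" (480x640 bool, what is visible of it) and "point" ([column, row] in pixels, amid what is visible of it).
The state is a dict: "t": time; "joint_pos": joint angles; "joint_velocities": joint speeds; "joint_torque": joint torques, N m; "position": TCP position; "tcp_rot": TCP orientation; "ft_force": force on the tool from outside, world axes, zero at the start; "ft_torque": the same for the moment, N m; "finger_gap": finger opening in mm; "grip_force": force on a finger pad.
Only numpy, scipy, OpenCV 4.12 (cv2) and the standard library are available. Lean on these libraries where they do the work, as an engineer would, in place of code of your own. Each camera call takes 0.05 s, during which the arm holds its last target. There are 200 camera calls.

TASK

Move the three containers one by one from the grey saucers of the storage tray onto the black discs of the empty loading tray, in reverse order: the one that stood next to its tray's ball-headed pin goes on the disc farthest from the loading tray's pin, the middle one on the middle disc, and the last one on the disc next to the pin. Lift them clear, tip none over, and set each one down gently (do not drop it), upright and centred on its disc; at the end all three stand released and at rest.

Things in the scene. Friction and masses are not known exactly. Their poses are not given: they have to be found in the camera images.
- store_tray: Storage tray: fixed aluminium tray, 96 mm wide (x) by 258 mm long (y), 12 mm lip; at its +y end (the left, seen from the robot) an upright pin with a black ball, 67 mm high, 119 mm from the origin. Three stations along y at +76 (next to the pin), 0, -76 mm, x = 0, hold the grey saucers with the containers, in random order. Origin: on the table under the middle of the row.
- load_tray: Loading tray, empty: same tray, pin and stations (pin at +y, +76 mm next to it), but a black rubber disc at each, 66 mm across, its top 10 mm above the table. Origin likewise. Either tray may be the left one. Between them a tall cabinet's corner juts forward to x = 0.55, y = 0.10 m (its front runs back to x = 0.65, y = -0.22): carry things round in front of it.
- amber_center (a point): Small brown-glass reagent bottle, white cap: upright, round, 46 mm across its body, 105 mm tall, closed; this point is on its axis half-way up. z axis up along the container; its yaw means nothing. Can be gripped across the body at this height. About 150 g, varying.
- jar_center (a point): Wide squat white jar with a blue lid: upright, round, 60 mm across its body, 80 mm tall, closed; this point is on its axis half-way up. z axis up along the container; its yaw means nothing. Can be gripped across the body at this height. About 140 g, varying.
- vial_center (a point): Slender clear glass vial with a white crimped cap: upright, round, 23 mm across its body, 76 mm tall, closed; this point is on its axis half-way up. z axis up along the container; its yaw means nothing. Can be gripped across the body at this height. About 50 g, varying.
- coaster_amber: Grey round saucer, 73 mm across, fixed at the storage-tray station where the amber starts; the container stands on its flat floor, 4 mm up (10 mm above the table); it has a 3 mm rim. Origin: centre of its underside. The saucers look alike; this one is told by the amber standing on it at the start, and it stays there.
- coaster_jar: Grey round saucer, 73 mm across, fixed at the storage-tray station where the jar starts; the container stands on its flat floor, 4 mm up (10 mm above the table); it has a 3 mm rim. Origin: centre of its underside. The saucers look alike; this one is told by the jar standing on it at the start, and it stays there.
- coaster_vial: Grey round saucer, 73 mm across, fixed at the storage-tray station where the vial starts; the container stands on its flat floor, 4 mm up (10 mm above the table); it has a 3 mm rim. Origin: centre of its underside. The saucers look alike; this one is told by the vial standing on it at the start, and it stays there.
Not all that is in view belongs to the job. Leave any yellow look-alike of the part that bears jar_center alone.

How it is judged (in metres and radians):
At the end, for the whole second after the job is handed in: Each container stands upright (within 0.15 rad) and released on the disc that reverses its starting station (counted from the pin: 1 to 3, 2 to 2, 3 to 1), its axis within 13 mm of the disc centre along and across the tray, its height within 5 mm, slower than 0.02 m/s (((y of amber_center in the frame of load_tray between 0.063 and 0.089 m and y of coaster_amber in the frame of store_tray between -0.096 and -0.056 m) or (y of amber_center in the frame of load_tray between -0.013 and 0.013 m and y of coaster_amber in the frame of store_tray between -0.02 and 0.02 m) or (y of amber_center in the frame of load_tray between -0.089 and -0.063 m and y of coaster_amber in the frame of store_tray between 0.056 and 0.096 m)) and x of amber_center in the frame of load_tray between -0.013 and 0.013 m and z of amber_center in the frame of load_tray between 0.0575 and 0.0675 m and angle between each of amber_center, jar_center, vial_center's own z axis and vertical below 0.15 rad and linear speed of each of amber, jar, vial below 0.02 m/s and contact force between the fingers and amber below 0.1 N and ((y of jar_center in the frame of load_tray between 0.063 and 0.089 m and y of coaster_jar in the frame of store_tray between -0.096 and -0.056 m) or (y of jar_center in the frame of load_tray between -0.013 and 0.013 m and y of coaster_jar in the frame of store_tray between -0.02 and 0.02 m) or (y of jar_center in the frame of load_tray between -0.089 and -0.063 m and y of coaster_jar in the frame of store_tray between 0.056 and 0.096 m)) and x of jar_center in the frame of load_tray between -0.013 and 0.013 m and z of jar_center in the frame of load_tray between 0.045 and 0.055 m and contact force between the fingers and jar below 0.1 N and ((y of vial_center in the frame of load_tray between 0.063 and 0.089 m and y of coaster_vial in the frame of store_tray between -0.096 and -0.056 m) or (y of vial_center in the frame of load_tray between -0.013 and 0.013 m and y of coaster_vial in the frame of store_tray between -0.02 and 0.02 m) or (y of vial_center in the frame of load_tray between -0.089 and -0.063 m and y of coaster_vial in the frame of store_tray between 0.056 and 0.096 m)) and x of vial_center in the frame of load_tray between -0.013 and 0.013 m and z of vial_center in the frame of load_tray between 0.043 and 0.053 m and contact force between the fingers and vial below 0.1 N); the robot touches nothing.
It fails at once if a container is tipped over (leans more than 40 degrees) (angle between any of amber_center, jar_center, vial_center's own z axis and vertical above 0.7 rad).
It fails at once if a container is dropped or thrown (over 0.7 m/s while not held, a fall of about 25 mm) ((linear speed of amber above 0.7 m/s and contact force between the fingers and amber below 0.1 N) or (linear speed of jar above 0.7 m/s and contact force between the fingers and jar below 0.1 N) or (linear speed of vial above 0.7 m/s and contact force between the fingers and vial below 0.1 N)).
It also fails if it takes over 80 s, if anything falls off the work surface, if the arm or the gripper's body presses on something with over 40 N, if the wrist force passes 120 N, or if a joint passes its speed limit or range.

## Working session

There is one attempt and no reset: what is moved stays moved. The work goes in short steps, Python scripts to look and compute and a tool call to move; the robot and the scene stay as the last step left them, time stands still between calls to the robot, and variables do not carry over. Pictures are saved under pics/ and viewed, at most 14 in all, crops included, and the job is handed in when it is done.

Besides the shell and the picture viewer there is one more tool, called as name([rows], argument=value, ...), one row to a line, values as JSON. play_rows: Moves the arm, as the interface text tells. Its arguments: {"type":"object","properties":{"commands":{"type":"array"}},"required":["commands"]}

```bash
mkdir -p pics
cat > h.py <<'E'
import numpy as np, cv2
from workcell import observe, cams, ticket, nets
def save(f,n): cv2.imwrite('pics/'+n, f['image'][:,:,::-1])
def at_z(f,px,z):
    d=f['T'][:3,:3]@np.linalg.inv(f['mtx'])@np.array([px[0],px[1],1.]); o=f['T'][:3,3]
    return o+d*(z-o[2])/d[2]
def proj(f,p):
    q=np.linalg.inv(f['T'])@np.append(p,1.); q=f['mtx']@q[:3]; return q[:2]/q[2]
E
python3 - <<'E'
from h import *
s=observe();print(s)
for c in('top','side'):
    f=cams.grab_frame(c);save(f,c+'0.png');print(c,f['T'].round(2).tolist(),f['mtx'].tolist())
    for n in('store_tray','load_tray','amber_center','jar_center','vial_center'):
        for r in nets.cut_out(n,c):
            m=r['mask'];ys,xs=np.where(m);print(c,n,round(r['score'],2),np.round(r['point']),xs.min(),xs.max(),ys.min(),ys.max(),m.sum(),f['image'][m].mean(0).round())
E
```

```text
{'t': 0.0, 'joint_pos': array([ 1.19508237,  0.38424029,  0.01638555,  1.37116452, -0.00628167,
        1.38818617, -0.04647466]), 'joint_velocities': array([-0.0003304 ,  0.00019162, -0.00151465, -0.00084853, -0.00088374,
        0.00114516, -0.00034799]), 'joint_torque': array([-3.42173680e-04, -6.27614307e+01,  8.43306072e-01, -3.71821976e+01,
        1.61780021e-02,  1.41614804e-02, -1.06526031e-05]), 'position': array([ 192.20276838, -594.18525523,  230.27293526]), 'tcp_rot': array([-3.13964507e+00,  5.75207671e-05,  3.12895646e-01]), 'ft_force': array([-0.25405049,  0.9492483 ,  0.25678663]), 'ft_torque': array([-0.01644502,  0.01321039, -0.00849624]), 'grip_force': 0.0, 'finger_gap': 85.22592048474479}
top [[-0.02, -0.98, 0.17, 260.17], [-1.0, 0.02, 0.0, 149.76], [-0.01, -0.17, -0.99, 1558.4], [0.0, 0.0, 0.0, 1.0]] [[611.3762171315238, 0.0, 316.85423708603287], [0.0, 611.3762171315238, 240.61236139940718], [0.0, 0.0, 1.0]]
top load_tray 0.72 [418. 245.] 367 472 219 275 3821 [69. 68. 72.]
top amber_center 0.84 [267. 237.] 260 278 226 246 322 [66. 55. 46.]
top jar_center 0.65 [210. 250.] 197 223 236 261 536 [ 84.  91. 100.]
top vial_center 0.55 [240. 242.] 235 245 235 247 103 [116. 116. 116.]
side [[-0.99, -0.04, 0.09, 389.35], [-0.1, 0.6, -0.79, 1248.28], [-0.02, -0.8, -0.6, 891.19], [0.0, 0.0, 0.0, 1.0]] [[623.5937656068678, 0.0, 320.5011567699749], [0.0, 623.5937656068678, 243.67847032576475], [0.0, 0.0, 1.0]]
side store_tray 0.62 [314. 346.] 284 339 281 376 2097 [133. 130. 134.]
side load_tray 0.64 [335. 203.] 312 359 174 232 2094 [99. 97. 98.]
side amber_center 0.79 [305. 281.] 296 317 256 301 741 [87. 72. 62.]
side jar_center 0.9 [298. 398.] 283 318 370 419 1472 [139. 123.  39.]
side jar_center 0.74 [311. 338.] 295 327 316 360 1102 [132. 135. 139.]
side vial_center 0.67 [308. 303.] 302 313 292 316 254 [131. 128. 124.]
```

Run:
```python
import cv2
a=cv2.imread('pics/top0.png');b=cv2.imread('pics/side0.png')
A=cv2.resize(a[200:300,170:490],(800,250),interpolation=cv2.INTER_CUBIC)
B=cv2.resize(b[160:440,200:460],(325,350),interpolation=cv2.INTER_CUBIC)
C=cv2.resize(b,(466,350))
cv2.imwrite('pics/c0.png',cv2.vconcat([A,cv2.copyMakeBorder(cv2.hconcat([B,C]),0,0,0,9,0)]))
```

```text
(no output)
```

View pics/c0.png

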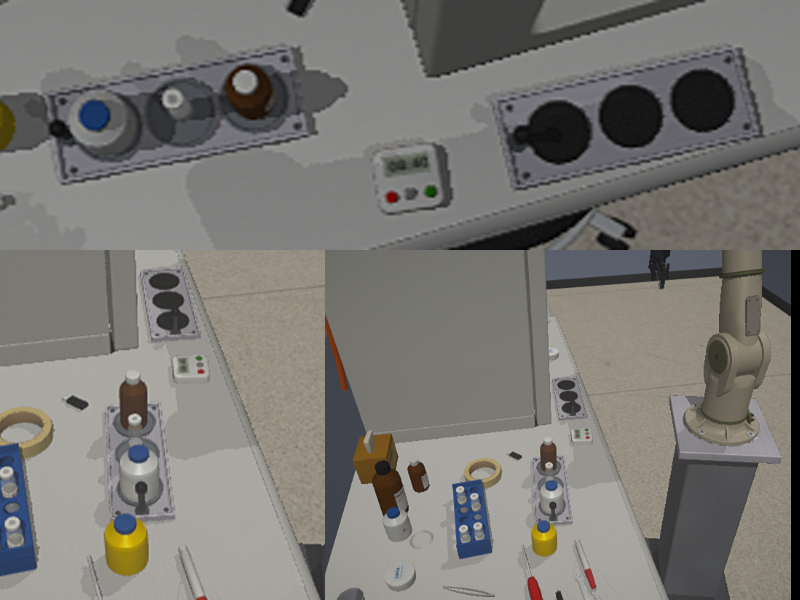

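View pics/top0.png

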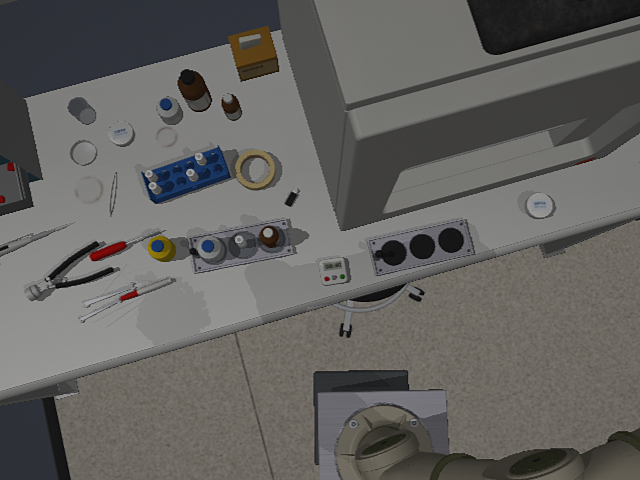

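The storage tray is on the left: jar next to the pin (210,250), vial in the middle (240,242), amber last (268,237). The loading tray is on the right at about (420,246), with its pin on its left. There are two jar look-alikes. The yellow one at (160,248) stands off the tray and must be left alone. The white one with the blue lid at (210,250), on the saucer by the pin, is mine, and the crop confirms it. Next I measure positions.

```bash
cat > m.py <<'E'
from h import *
from scipy.optimize import least_squares
F={c:cams.grab_frame(c) for c in('top','side')}
def cyl(f,x,y,r,z0,z1):
    a=np.linspace(0,2*np.pi,40)
    P=np.array([proj(f,[x+r*np.cos(t),y+r*np.sin(t),z]) for z in(z0,z1) for t in a]); return P
# discs: dark blobs
f=F['top']; g=f['image'].max(2)
m=((g<50)).astype(np.uint8); m[:215]=0;m[280:]=0;m[:,:365]=0;m[:,480:]=0
n,l,st,ce=cv2.connectedComponentsWithStats(m)
for i in range(1,n):
    if st[i,4]>100:print('disc',st[i],at_z(f,st[i,:2]+(st[i,2:4]-1)/2,10).round(1),at_z(f,ce[i],10).round(1))
for thing,r,z0,z1,px in(('jar_center',30,10,80,(210,250)),('vial_center',11.5,10,86,(240,242)),('amber_center',23,10,85,(268,237))):
    for c in F:
        fr=F[c]
        for q in nets.cut_out(thing,c):
            ys,xs=np.where(q['mask']); bb=np.array([xs.min(),xs.max()])
            # column centre & width on widest rows
            x0=at_z(F['top'],px,60)
            def res(p):
                P=cyl(fr,p[0],p[1],r,z0,z1); return [P[:,0].min()-bb[0]+.5,P[:,0].max()-bb[1]-.5,(P[:,1].min()-ys.min()),(P[:,1].max()-ys.max())]
            s=least_squares(res,x0[:2]);print(thing,c,s.x.round(1),np.round(s.fun,1),q['point'])
for c in F:
  for n in('store_tray','load_tray','coaster_amber','coaster_vial','coaster_jar'):
    for q in nets.cut_out(n,c):
        cs=cv2.findContours(q['mask'].astype(np.uint8),0,1)[0]; k=max(cs,key=cv2.contourArea)
        k=np.array([at_z(F[c],p[0],10)[:2] for p in k],np.float32)
        R=cv2.minAreaRect(k);print(c,n,np.round(R[0],1),np.round(R[1],1),round(R[2],1),round(q['score'],2))
E
python3 m.py
```

```text
disc [439 228  25  25 492] [ 525.3 -191.1   10. ] [ 525.8 -190.2   10. ]
disc [410 234  25  25 498] [ 511.1 -115.9   10. ] [ 510.8 -115.9   10. ]
disc [373 241  33  25 554] [494.6 -30.6  10. ] [494.9 -36.8  10. ]
jar_center top [512.3 542.8] [-0.5  0.5 -1.   1. ] [161.4, 247.2]
jar_center top [509.9 419.7] [-1.4  1.4 -2.   2. ] [209.2, 249.4]
jar_center side [507.4 424.9] [ 0.  -0.  -2.3  2.1] [308.6, 339.7]
jar_center side [509.9 560.4] [-0.4  0.4 -3.   2.7] [297.4, 397.0]
jar_center side [536.1 255.1] [-2.8  2.9  0.5 -0.6] [305.0, 279.2]
vial_center top [524.8 344.5] [-0.5  0.5 -0.6  0.6] [240.6, 239.2]
vial_center side [523.9 334.2] [ 0.1 -0.1 -5.1  4.9] [308.2, 303.7]
amber_center top [535.9 270.2] [-0.8  0.9 -1.1  1.2] [269.3, 236.2]
amber_center side [536.2 255.6] [-0.5  0.6  1.8 -1.7] [306.7, 282.2]
top store_tray [521.9 352. ] [ 96.9 260.3] 10.0 0.76
top load_tray [ 509.6 -108.9] [ 97.7 257.8] 11.3 0.97
top coaster_amber [532.9 267.3] [56.7 70.4] 27.4 0.84
top coaster_vial [524.2 348.6] [66.9 70.6] 90.0 0.83
side store_tray [519.2 356. ] [ 98.9 270.9] 9.7 0.97
side load_tray [ 506.7 -101.9] [ 98.9 278.8] 11.6 0.94
side coaster_amber [507.1 274.4] [54.2 15.9] 83.4 0.49
side coaster_vial [499.8 328.8] [16.6 42.1] 40.4 0.47
side coaster_jar [530.3 440.8] [12.9 48.6] 41.0 0.59
```

Run:
```python
from h import *
f=cams.grab_frame('top');I=f['image'];im=I.astype(int)
def blob(m,box,z):
    x0,x1,y0,y1=box;k=np.zeros(m.shape,np.uint8);k[y0:y1,x0:x1]=m[y0:y1,x0:x1]
    n,l,s,c=cv2.connectedComponentsWithStats(k)
    i=1+np.argmax(s[1:,4]);b=s[i];print(b,at_z(f,b[:2]+(b[2:4]-1)/2,z).round(1),at_z(f,c[i],z).round(1))
blob(im[:,:,2]-im[:,:,0]>40,(195,225,235,265),88)
blob(im.min(2)>165,(230,250,230,250),84)
blob(im.min(2)>165,(258,280,225,250),112)
A=cv2.resize(I[215:275,185:300],(800,417),interpolation=cv2.INTER_NEAREST)[:,:,::-1].copy()
for x,y,z,r in((510,420,90,20),(524,347,86,11),(536,270,115,13),(510,423,10,36),(523.5,347,10,36),(536,271,10,36)):
    P=np.array([(proj(f,[x+r*np.cos(t),y+r*np.sin(t),z])-[185-.5,215-.5])*800/115 for t in np.linspace(0,6.3,40)],np.int32)
    cv2.polylines(A,[P],False,(0,255,0) if z>50 else (0,0,255),1)
cv2.imwrite('pics/c1.png',A)
```

```text
[202 240  12  12 110] [509.9 420.3  88. ] [509.6 420.9  88. ]
[236 241   2   2   2] [519.1 350.1  84. ] [519.1 350.1  84. ]Traceback (most recent call last):
  File "<stdin>", line 9, in <module>
  File "<stdin>", line 6, in blob
    return _wrapfunc(a, 'argmax', axis=axis, out=out, **kwds)
    return bound(*args, **kwds)
ValueError: attempt to get argmax of an empty sequence
```

Run:
```python
from h import *
f=cams.grab_frame('top');I=f['image'];im=I.astype(int)
A=cv2.resize(I[215:275,185:300],(800,417),interpolation=cv2.INTER_NEAREST)[:,:,::-1].copy()
for x,y,z,r in((510,420,90,15),(524,346,86,8),(536,270,115,9),(509.5,423,10,36),(523,347,10,36),(536,271,10,36)):
    P=np.array([(proj(f,[x+r*np.cos(t),y+r*np.sin(t),z])-[185-.5,215-.5])*800/115 for t in np.linspace(0,6.3,40)],np.int32)
    cv2.polylines(A,[P],False,(0,255,0) if z>50 else (0,0,255),1)
cv2.imwrite('pics/c1.png',A)
```

```text
(no output)
```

View pics/c1.png

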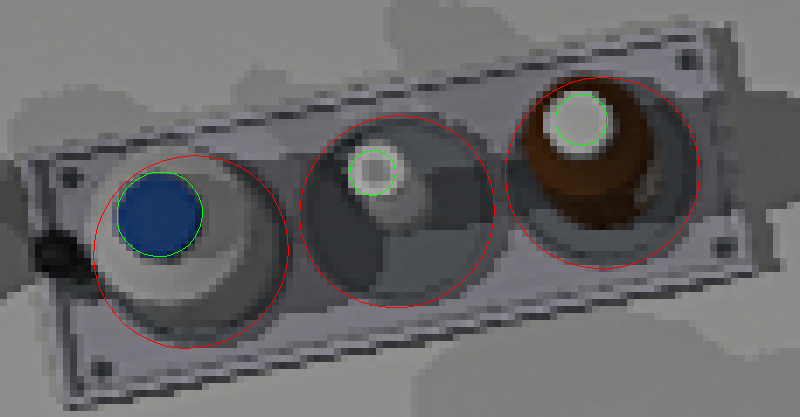

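The overlays match the caps and saucers, so jar (510,420), vial (524,346) and amber (536,270) hold. Now I plan the approach.

```bash
cat >> h.py <<'E'
def ax(yaw): return np.array([[np.cos(yaw),np.sin(yaw)],[np.sin(yaw),-np.cos(yaw)]])
def where(yaw=1.75):
    s=observe();print('uv z',(ax(yaw)@s['position'][:2]).round(1),s['position'][2].round(1),'rpy',s['tcp_rot'].round(3),'t',round(s['t'],2),'gap',round(s['finger_gap'],1),'F',s['ft_force'].round(1))
E
python3 - <<'E'
from h import *
p=np.array([192.4,-594.6]);y=.313;e=np.array([450,-100.]);n=16
for i in range(n):
    d=(e-p)/(n-i); s=(ax(y)@d/10).round(1); w=-.1 if i<14 else 0
    if i==n-1: w=-round(1.75-y,3)
    print([1,*s,0,w]); p=p+ax(y).T@s*10; y-=w
print(p,y)
E
```

```text
[1, np.float64(2.5), np.float64(-2.4), 0, -0.1]
[1, np.float64(2.7), np.float64(-2.2), 0, -0.1]
[1, np.float64(2.9), np.float64(-1.9), 0, -0.1]
[1, np.float64(3.1), np.float64(-1.6), 0, -0.1]
[1, np.float64(3.2), np.float64(-1.3), 0, -0.1]
[1, np.float64(3.4), np.float64(-1.0), 0, -0.1]
[1, np.float64(3.4), np.float64(-0.6), 0, -0.1]
[1, np.float64(3.5), np.float64(-0.3), 0, -0.1]
[1, np.float64(3.5), np.float64(0.1), 0, -0.1]
[1, np.float64(3.5), np.float64(0.4), 0, -0.1]
[1, np.float64(3.4), np.float64(0.8), 0, -0.1]
[1, np.float64(3.3), np.float64(1.1), 0, -0.1]
[1, np.float64(3.2), np.float64(1.4), 0, -0.1]
[1, np.float64(3.0), np.float64(1.8), 0, -0.1]
[1, np.float64(2.8), np.float64(2.0), 0, 0]
[1, np.float64(2.8), np.float64(2.0), 0, -0.037]
[ 449.64039338 -100.17240591] 1.7500000000000004
```

play_rows([
  [[1, 2.5, -2.4, 0, -0.1], [1, 2.7, -2.2, 0, -0.1], [1, 2.9, -1.9, 0, -0.1], [1, 3.1, -1.6, 0, -0.1], [1, 3.2, -1.3, 0, -0.1], [1, 3.4, -1.0, 0, -0.1], [1, 3.4, -0.6, 0, -0.1], [1, 3.5, -0.3, 0, -0.1], [1, 3.5, 0.1, 0, -0.1], [1, 3.5, 0.4, 0, -0.1]],
])

```text
t: 2.43
position: [353.5, -283.4, 231.6]
tcp_rot: [3.141, 0.001, 1.318]
ft_force: [0.9, 0.5, -0.3]
finger_gap: 85.7
grip_force: 0.0
```

play_rows([
  [[1, 3.4, 0.8, 0, -0.1], [1, 3.3, 1.1, 0, -0.1], [1, 3.2, 1.4, 0, -0.1], [1, 3.0, 1.8, 0, -0.1], [1, 2.8, 2.0, 0, 0], [1, 2.8, 2.0, 0, -0.037], [1, 0, 0, 0, 0], [1, 0, 0, 0, 0]],
])

```text
t: 3.1
position: [450.4, -98.1, 231.6]
tcp_rot: [3.141, -0.0, 1.755]
ft_force: [-0.7, -0.8, -0.8]
finger_gap: 85.1
grip_force: 0.0
```

```bash
python3 -c "
from h import *
where()"
```

```text
uv z [-176.8  425.7] 231.6 rpy [ 3.141 -0.     1.755] t 3.1 gap 85.1 F [-0.7 -0.8 -0.8]
```

play_rows([
  [[1, 3.5, 0.5, 0, 0], [1, 3.5, 0.5, 0, 0], [1, 3.5, 0.5, 0, 0], [1, 3.5, 0.5, 0, 0], [1, 3.5, 0.5, 0, 0], [1, 3.5, 0.5, 0, 0], [1, 3.5, 0.5, 0, 0], [1, 3.5, 0.5, 0, 0], [1, 3.5, 0.5, 0, 0], [1, 3.4, 0.5, 0, 0]],
])

```text
t: 3.93
position: [437.2, 252.1, 231.5]
tcp_rot: [3.141, 0.001, 1.747]
ft_force: [1.1, -1.2, -0.1]
finger_gap: 85.1
grip_force: 0.0
```

play_rows([
  [[1, 0, 2.5, 0, 0], [1, 0, 2.5, 0, 0], [1, 0, 2.5, 0, 0], [1, 0, 2.5, 0, 0], [1, 0, 0, 2, 0], [1, 0, 0, 2, 0], [1, 0, 0, 0, 0], [1, 0, 0, 0, 0], [1, 0, 0, 0, 0]],
])

```text
t: 4.68
position: [535.6, 269.2, 192.4]
tcp_rot: [3.141, 0.0, 1.749]
ft_force: [0.4, 0.9, 0.8]
finger_gap: 85.6
grip_force: 0.0
```

Run:
```python
from h import *
where()
f=cams.grab_frame('side');save(f,'s1.png')
g=cams.grab_frame('top')
A=cv2.resize(f['image'][150:400,200:450],(400,400));B=cv2.resize(g['image'][170:290,180:300],(400,400))
cv2.imwrite('pics/c2.png',cv2.hconcat([A,B])[:,:,::-1])
```

```text
uv z [169.4 575. ] 192.4 rpy [3.141 0.    1.749] t 4.68 gap 85.6 F [0.4 0.9 0.8]
```

View pics/c2.png

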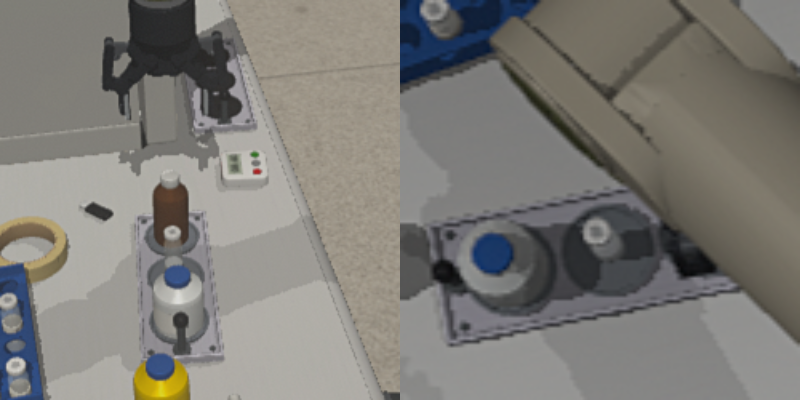

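The side view shows the open fingers above the amber and straddling it evenly, so I descend and grip.

play_rows([
  [[1, 0, 0, 3, 0], [1, 0, 0, 3, 0], [1, 0, 0, 3, 0], [1, 0, 0, 2.5, 0], [1, 0, 0, 2, 0], [1, 0, 0, 1.2, 0], [1, 0, 0, 0, 0], [1, 0, 0, 0, 0]],
])

```text
t: 5.45
position: [535.7, 270.2, 45.2]
tcp_rot: [3.14, -0.0, 1.75]
ft_force: [-0.3, -0.1, 1.0]
finger_gap: 85.4
grip_force: 0.0
```

play_rows([
  [[0, 0, 0, 0, 0], [0, 0, 0, 0, 0], [0, 0, 0, 0, 0], [0, 0, 0, 0, 0], [0, 0, 0, 0, 0], [0, 0, 0, 0, 0], [0, 0, 0, 0, 0], [0, 0, 0, 0, 0], [0, 0, 0, 0, 0], [0, 0, 0, 0, 0]],
])

```text
t: 6.28
position: [535.7, 270.2, 45.4]
tcp_rot: [3.14, -0.0, 1.75]
ft_force: [-0.0, 0.0, 5.7]
finger_gap: 44.3
grip_force: 61.2
```

Run:
```python
from h import *
where()
f=cams.grab_frame('side');save(f,'s2.png')
cv2.imwrite('pics/c3.png',cv2.resize(f['image'][180:380,230:400],(510,600))[:,:,::-1])
```

```text
uv z [170.4 575.3] 45.4 rpy [ 3.14 -0.    1.75] t 6.28 gap 44.3 F [-0.   0.   5.7]
```

View pics/c3.png

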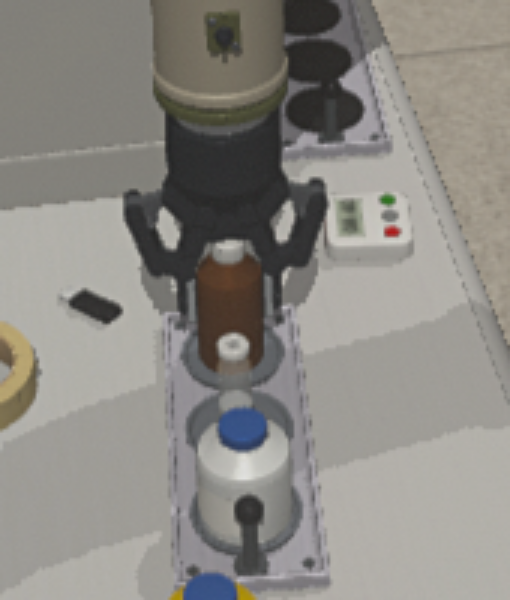

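play_rows([
  [[0, 0, 0, -1, 0], [0, 0, 0, -2, 0], [0, 0, 0, -3, 0], [0, 0, 0, -3, 0], [0, 0, 0, -3, 0], [0, 0, 0, -2, 0], [0, 0, 0, -1, 0], [0, 0, -1, 0, 0], [0, 0, -1.5, 0, 0], [0, 0, -2, 0, 0]],
])

```text
t: 7.17
position: [490.6, 261.3, 193.6]
tcp_rot: [-3.14, -0.0, 1.749]
ft_force: [-0.0, -0.8, -2.0]
finger_gap: 44.8
grip_force: 61.4
```

play_rows([
  [[0, 0, -2, 0, 0], [0, 0, -2, 0, 0], [0, -1, -1, 0, 0], [0, -1.5, -1, 0, 0], [0, -2, 0, 0, 0], [0, -2.5, 0, 0, 0], [0, -3, 0, 0, 0], [0, -3, 0, 0, 0], [0, -3, 0, 0, 0], [0, -3, 0, 0, 0]],
])

```text
t: 8.0
position: [465.0, 62.7, 193.8]
tcp_rot: [-3.14, 0.0, 1.75]
ft_force: [0.5, -0.1, -1.3]
finger_gap: 44.3
grip_force: 61.5
```

play_rows([
  [[0, -3, 0, 0, 0], [0, -2.5, 0, 0, 0], [0, -2, 0.2, 0, 0], [0, -1.5, 0.4, 0, 0], [0, -1, 0.4, 0, 0], [0, -0.9, 0.2, 0, 0], [0, 0, 0, 0, 0], [0, 0, 0, 0, 0], [0, 0, 0, 0, 0]],
])

```text
t: 8.75
position: [496.7, -39.3, 194.3]
tcp_rot: [-3.141, -0.001, 1.752]
ft_force: [-0.4, 0.0, -1.0]
finger_gap: 44.6
grip_force: 61.5
```

```bash
python3 -c "
from h import *
where()"
```

```text
uv z [-127.3  481.7] 194.3 rpy [-3.141e+00 -1.000e-03  1.752e+00] t 8.75 gap 44.6 F [-0.4  0.  -1. ]
```

play_rows([
  [[0, 0, 0, 2, 0], [0, 0, 0, 3, 0], [0, 0, 0, 3, 0], [0, 0, 0, 3, 0], [0, 0, 0, 2, 0], [0, 0, 0, 1, 0], [0, 0, 0, 0.5, 0], [0, 0, 0, 0.1, 0], [0, 0, 0, 0.1, 0], [0, 0, 0, 0, 0]],
])

```text
t: 9.58
position: [497.9, -40.7, 48.6]
tcp_rot: [3.14, 0.001, 1.75]
ft_force: [-0.4, 0.5, -1.4]
finger_gap: 44.7
grip_force: 61.5
```

play_rows([
  [[0, 0, 0, 0.1, 0], [0, 0, 0, 0.1, 0], [0, 0, 0, 0, 0], [0, 0, 0, 0, 0]],
])

```text
t: 9.92
position: [497.0, -41.0, 45.6]
tcp_rot: [3.141, 0.0, 1.75]
ft_force: [0.8, 0.9, -1.5]
finger_gap: 44.9
grip_force: 61.5
```

Run:
```python
from h import *
where()
f=cams.grab_frame('side')
cv2.imwrite('pics/c4.png',cv2.resize(f['image'][100:300,270:440],(510,600))[:,:,::-1])
```

```text
uv z [-128.9  481.7] 45.6 rpy [3.141 0.    1.75 ] t 9.92 gap 44.9 F [ 0.8  0.9 -1.5]
```

View pics/c4.png

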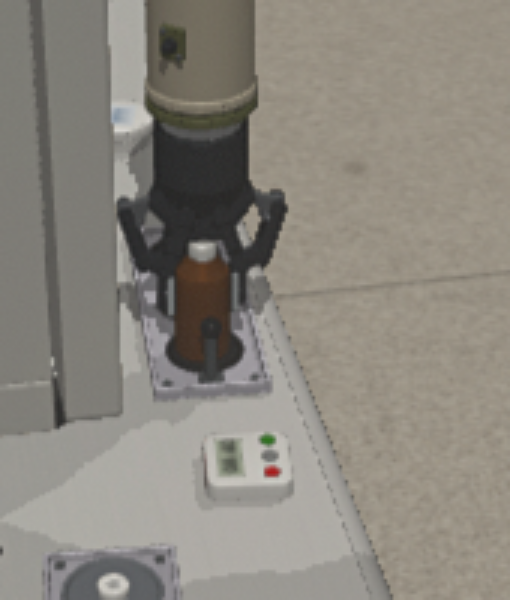

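The amber is over its disc and its weight still hangs on the gripper. I ease down until it makes contact.

play_rows([
  [[0, 0, 0, 0.05, 0], [0, 0, 0, 0.05, 0], [0, 0, 0, 0, 0], [0, 0, 0, 0, 0]],
])

```text
t: 10.3
position: [497.0, -41.0, 45.4]
tcp_rot: [3.141, 0.001, 1.75]
ft_force: [-6.0, -1.2, 11.2]
finger_gap: 44.5
grip_force: 62.8
```

Contact, so I release gently and then lift.

play_rows([
  [[0.6, 0, 0, 0, 0], [0.6, 0, 0, 0, 0], [0.7, 0, 0, 0, 0], [0.8, 0, 0, 0, 0], [1, 0, 0, 0, 0], [1, 0, 0, 0, 0], [1, 0, 0, 0, 0], [1, 0, 0, 0, 0]],
])

```text
t: 10.97
position: [496.8, -40.9, 44.3]
tcp_rot: [-3.142, -0.0, 1.75]
ft_force: [0.7, -0.3, -1.4]
finger_gap: 85.5
grip_force: 0.0
```

play_rows([
  [[1, 0, 0, -1, 0], [1, 0, 0, -2, 0], [1, 0, 0, -3.5, 0], [1, 0, 0, -3.5, 0], [1, 0, 0, -3.5, 0], [1, 0, 0, -1.5, 0], [1, 0, -0.6, 0, 0], [1, 0, -0.6, 0, 0], [1, 0, 0, 0, 0]],
])

```text
t: 11.72
position: [483.5, -43.3, 193.9]
tcp_rot: [-3.14, 0.0, 1.75]
ft_force: [0.5, 0.8, -0.5]
finger_gap: 85.4
grip_force: 0.0
```

Run:
```python
from h import *
where()
f=cams.grab_frame('side')
for q in nets.cut_out('amber_center','side'):
    ys,xs=np.where(q['mask']);print(q['score'],q['point'],xs.min(),xs.max(),ys.min(),ys.max())
P=[proj(f,[497,-40.8,z]).round(1) for z in(10,62,115)];print(P)
```

```text
uv z [-128.8  468.1] 193.9 rpy [-3.14  0.    1.75] t 11.72 gap 85.4 F [ 0.5  0.8 -0.5]
0.58 [335.2, 197.3] 328 347 178 220
[array([336.7, 214.8]), array([336.6, 197.2]), array([336.5, 178.6])]
```

The amber stands where predicted. Next the vial, which needs du=+37.6 cm and dv=+10.9 cm.

play_rows([
  [[1, 2.5, 0, 0, 0], [1, 4, 0, 0, 0], [1, 4, 0, 0, 0], [1, 4, 0, 0, 0], [1, 4, 0, 0, 0], [1, 4, 0, 0, 0], [1, 4, 0, 0, 0], [1, 4, 0, 0, 0], [1, 4, 1.5, 0, 0], [1, 2, 2.5, 0, 0]],
])

```text
t: 12.65
position: [455.3, 327.6, 194.1]
tcp_rot: [-3.14, -0.001, 1.757]
ft_force: [0.8, 0.6, 2.4]
finger_gap: 85.5
grip_force: 0.0
```

play_rows([
  [[1, 1.1, 2.5, 0, 0], [1, 0, 2.5, 0, 0], [1, 0, 1.9, 0, 0], [1, 0, 0, 3, 0], [1, 0, 0, 3, 0], [1, 0, 0, 2, 0], [1, 0, 0, 0, 0], [1, 0, 0, 0, 0]],
])

```text
t: 13.32
position: [524.2, 344.8, 112.7]
tcp_rot: [-3.138, 0.001, 1.75]
ft_force: [1.3, 0.4, 0.1]
finger_gap: 85.7
grip_force: 0.0
```

Run:
```python
from h import *
where()
f=cams.grab_frame('side')
cv2.imwrite('pics/c5.png',cv2.resize(f['image'][200:400,230:400],(510,600))[:,:,::-1])
```

```text
uv z [245.8 577.3] 112.7 rpy [-3.138e+00  1.000e-03  1.750e+00] t 13.32 gap 85.7 F [1.3 0.4 0.1]
```

View pics/c5.png

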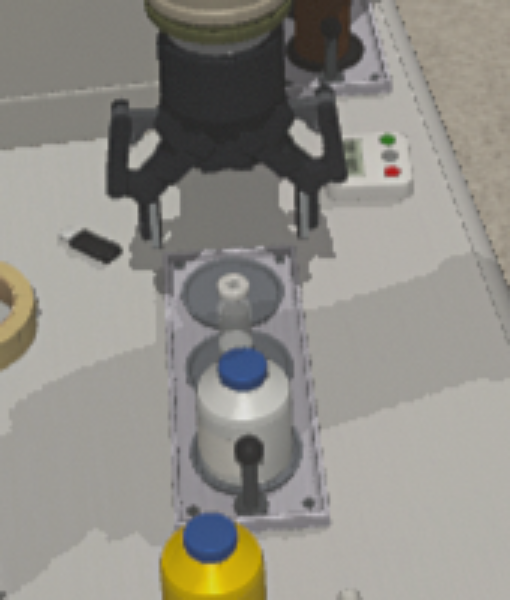

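play_rows([
  [[1, 0, 0, 3, 0], [1, 0, 0, 2.5, 0], [1, 0, 0, 1.6, 0], [1, 0, 0, 1, 0], [1, 0, 0, 0, 0], [0.5, 0, 0, 0, 0], [0.5, 0, 0, 0, 0], [0.4, 0, 0, 0, 0], [0.4, 0, 0, 0, 0], [0.3, 0, 0, 0, 0]],
])

```text
t: 14.2
position: [525.6, 345.6, 34.3]
tcp_rot: [3.14, -0.0, 1.75]
ft_force: [-0.8, 0.8, 0.2]
finger_gap: 26.5
grip_force: 0.4
```

play_rows([
  [[0.2, 0, 0, 0, 0], [0, 0, 0, 0, 0], [0, 0, 0, 0, 0], [0, 0, 0, 0, 0], [0, 0, 0, 0, 0], [0, 0, 0, 0, 0], [0, 0, 0, 0, 0], [0, 0, 0, 0, 0]],
])

```text
t: 14.87
position: [525.6, 345.7, 34.2]
tcp_rot: [3.14, -0.0, 1.75]
ft_force: [-1.2, -0.7, 6.2]
finger_gap: 21.3
grip_force: 58.5
```

```bash
python3 -c "
from h import *
where()"
```

```text
uv z [246.5 578.8] 34.2 rpy [ 3.14 -0.    1.75] t 14.87 gap 21.3 F [-1.2 -0.7  6.2]
```

play_rows([
  [[0, 0, 0, -1, 0], [0, 0, 0, -2, 0], [0, 0, 0, -3, 0], [0, 0, 0, -4, 0], [0, 0, 0, -3, 0], [0, 0, 0, -2, 0], [0, 0, -1, -1, 0], [0, 0, -2, 0, 0], [0, 0, -2.5, 0, 0], [0, 0, -2.5, 0, 0]],
])

```text
t: 15.7
position: [445.4, 331.0, 193.7]
tcp_rot: [-3.142, -0.0, 1.75]
ft_force: [-0.3, 0.1, -0.4]
finger_gap: 21.2
grip_force: 58.7
```

play_rows([
  [[0, -1, -1.8, 0, 0], [0, -2, -1, 0, 0], [0, -3, 0, 0, 0], [0, -4, 0, 0, 0], [0, -4, 0, 0, 0], [0, -4, 0, 0, 0], [0, -4, 0, 0, 0], [0, -4, 0, 0, 0], [0, -4, 0, 0, 0], [0, -4, 0, 0, 0]],
])

```text
t: 16.53
position: [479.2, -10.3, 194.0]
tcp_rot: [3.141, 0.001, 1.75]
ft_force: [1.4, 0.7, -0.3]
finger_gap: 21.0
grip_force: 58.7
```

play_rows([
  [[0, -3, 0.2, 0, 0], [0, -3, 0.3, 0, 0], [0, -2, 0.4, 0, 0], [0, -2, 0.2, 0, 0], [0, -1.1, 0, 0, 0], [0, 0, 0, 2, 0], [0, 0, 0, 2, 0], [0, 0, 0, 1, 0], [0, 0, 0, 0, 0], [0, 0, 0, 0, 0]],
])

```text
t: 17.37
position: [509.8, -115.0, 143.5]
tcp_rot: [-3.141, -0.001, 1.751]
ft_force: [0.2, 0.4, -0.2]
finger_gap: 21.1
grip_force: 58.7
```

```bash
python3 -c "
from h import *
where()"
```

```text
uv z [-204.1  481.1] 143.5 rpy [-3.141e+00 -1.000e-03  1.751e+00] t 17.37 gap 21.1 F [ 0.2  0.4 -0.2]
```

play_rows([
  [[0, 0, 0, 2, 0], [0, 0, 0, 3, 0], [0, 0, 0, 2.5, 0], [0, 0, 0, 2, 0], [0, 0, 0, 0.8, 0], [0, 0, 0, 0.3, 0], [0, 0, 0, 0.1, 0], [0, 0, 0, 0.1, 0], [0, 0, 0, 0, 0], [0, 0, 0, 0, 0]],
])

```text
t: 18.2
position: [510.9, -115.9, 36.5]
tcp_rot: [3.14, 0.001, 1.75]
ft_force: [0.1, -0.2, -0.7]
finger_gap: 21.4
grip_force: 58.7
```

play_rows([
  [[0, 0, 0, 0.05, 0], [0, 0, 0, 0.05, 0], [0, 0, 0, 0, 0], [0, 0, 0, 0, 0]],
])

```text
t: 18.53
position: [510.0, -115.7, 34.4]
tcp_rot: [3.142, -0.0, 1.75]
ft_force: [0.8, 0.2, -1.9]
finger_gap: 21.4
grip_force: 58.7
```

play_rows([
  [[0, 0, 0, 0.05, 0], [0, 0, 0, 0.05, 0], [0, 0, 0, 0, 0], [0, 0, 0, 0, 0]],
])

```text
t: 18.87
position: [510.2, -115.8, 34.1]
tcp_rot: [3.141, 0.001, 1.75]
ft_force: [-4.2, 0.0, 10.0]
finger_gap: 21.7
grip_force: 59.5
```

play_rows([
  [[0.32, 0, 0, 0, 0], [0.35, 0, 0, 0, 0], [0.4, 0, 0, 0, 0], [0.5, 0, 0, 0, 0], [0.6, 0, 0, 0, 0], [0.8, 0, 0, 0, 0], [0.8, 0, 0, 0, 0], [0.8, 0, 0, 0, 0]],
])

```text
t: 19.53
position: [510.0, -115.7, 33.3]
tcp_rot: [3.142, -0.0, 1.75]
ft_force: [-0.2, 0.1, 0.2]
finger_gap: 68.1
grip_force: 0.0
```

play_rows([
  [[0.8, 0, 0, -1, 0], [0.8, 0, 0, -2, 0], [1, 0, 0, -3.5, 0], [1, 0, 0, -3.5, 0], [1, 0, 0, -3.5, 0], [1, 0, 0, -2.5, 0], [1, 0, -0.6, 0, 0], [1, 0, -0.6, 0, 0], [1, 0, 0, 0, 0]],
])

```text
t: 20.28
position: [496.9, -118.2, 193.1]
tcp_rot: [-3.141, 0.0, 1.749]
ft_force: [0.1, -0.4, -0.9]
finger_gap: 85.5
grip_force: 0.0
```

Run:
```python
from h import *
where()
f=cams.grab_frame('side')
for n in('vial_center','amber_center'):
  for q in nets.cut_out(n,'side'):
    ys,xs=np.where(q['mask']);print(n,q['score'],q['point'],xs.min(),xs.max(),ys.min(),ys.max())
print([proj(f,[510,-115.9,z]).round(1) for z in(10,48,86)])
cv2.imwrite('pics/c6.png',cv2.resize(f['image'][100:260,290:400],(412,600))[:,:,::-1])
```

```text
uv z [-204.9  467.9] 193.1 rpy [-3.141  0.     1.749] t 20.28 gap 85.5 F [ 0.1 -0.4 -0.9]
vial_center 0.62 [332.5, 174.9] 330 338 172 184
vial_center 0.45 [336.9, 199.3] 328 347 177 220
amber_center 0.6 [336.7, 201.1] 328 346 178 219
[array([334.1, 198.3]), array([334. , 185.9]), array([333.9, 173. ])]
```

View pics/c6.png

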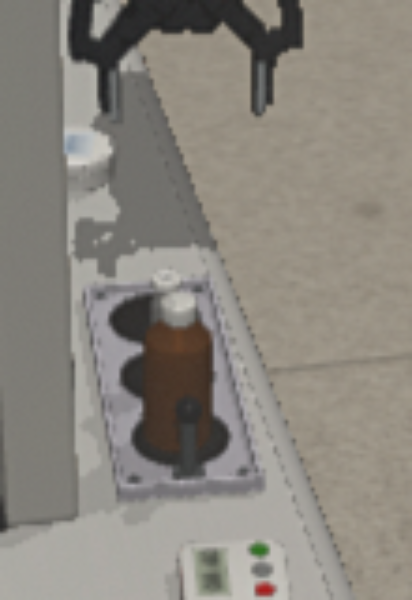

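The amber and vial both stand upright on their discs, with the vial's cap visible just behind the amber. Now the jar.

play_rows([
  [[1, 2, 0, 0, 0], [1, 4, 0, 0, 0], [1, 4, 0, 0, 0], [1, 4, 0, 0, 0], [1, 4, 0, 0, 0], [1, 4, 0, 0, 0], [1, 4, 0, 0, 0], [1, 4, 0, 0, 0], [1, 4, 0, 0, 0], [1, 4, 0, 0, 0]],
])

```text
t: 21.27
position: [429.6, 257.7, 192.7]
tcp_rot: [-3.141, 0.0, 1.75]
ft_force: [2.0, -0.3, -0.6]
finger_gap: 85.4
grip_force: 0.0
```

play_rows([
  [[1, 4, 1, 0, 0], [1, 4, 2, 0, 0], [1, 3.5, 2, 0, 0], [1, 2, 2, 0, 0], [1, 1.2, 2, 0, 0], [1, 0, 1.9, 0, 0], [1, 0, 0, 3, 0], [1, 0, 0, 3, 0], [1, 0, 0, 1, 0], [1, 0, 0, 0, 0]],
])

```text
t: 22.1
position: [509.2, 415.5, 118.9]
tcp_rot: [-3.135, 0.003, 1.75]
ft_force: [0.0, -0.7, 0.1]
finger_gap: 85.3
grip_force: 0.0
```

Run:
```python
from h import *
where()
f=cams.grab_frame('side')
cv2.imwrite('pics/c7.png',cv2.resize(f['image'][220:420,230:400],(510,600))[:,:,::-1])
```

```text
uv z [318.1 575.1] 118.9 rpy [-3.135e+00  3.000e-03  1.750e+00] t 22.1 gap 85.3 F [ 0.  -0.7  0.1]
```

View pics/c7.png

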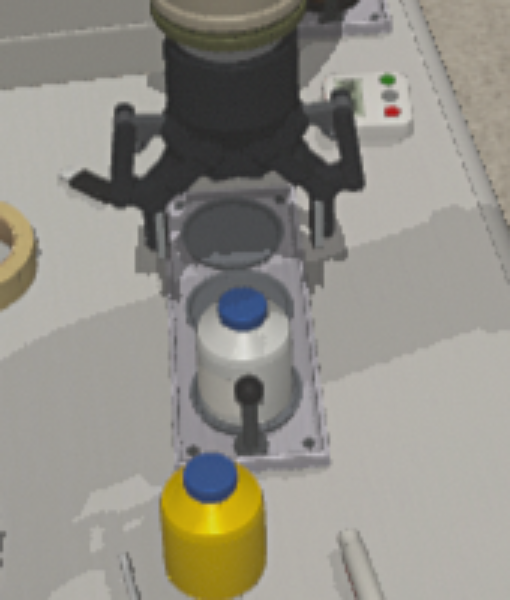

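play_rows([
  [[1, 0, 0, 0, 0], [1, 0, 0, 0, 0]],
])

```text
t: 22.32
position: [511.2, 418.1, 125.5]
tcp_rot: [3.139, -0.002, 1.75]
ft_force: [0.4, 0.6, 1.0]
finger_gap: 85.4
grip_force: 0.0
```

```bash
python3 -c "
from h import *
where()"
```

```text
uv z [320.3 577.6] 125.5 rpy [ 3.139e+00 -2.000e-03  1.750e+00] t 22.32 gap 85.4 F [0.4 0.6 1. ]
```

play_rows([
  [[1, 0.2, 0, 2, 0], [1, 0, 0, 2, 0], [1, 0, 0, 2, 0], [1, 0, 0, 2, 0], [1, 0, 0, 1, 0], [1, 0, 0, 0.5, 0], [1, 0, 0, 0, 0], [1, 0, 0, 0, 0]],
])

```text
t: 22.98
position: [510.9, 419.8, 29.8]
tcp_rot: [3.14, -0.001, 1.75]
ft_force: [0.8, 0.8, 0.8]
finger_gap: 85.4
grip_force: 0.0
```

play_rows([
  [[0.8, 0, 0, 0, 0], [0.7, 0, 0, 0, 0], [0.6, 0, 0, 0, 0], [0, 0, 0, 0, 0], [0, 0, 0, 0, 0], [0, 0, 0, 0, 0], [0, 0, 0, 0, 0], [0, 0, 0, 0, 0], [0, 0, 0, 0, 0]],
])

```text
t: 23.73
position: [511.0, 420.0, 30.1]
tcp_rot: [3.139, -0.001, 1.75]
ft_force: [-1.2, -0.4, 6.3]
finger_gap: 57.8
grip_force: 64.9
```

```bash
python3 -c "
from h import *
where()"
```

```text
uv z [322.2 577.7] 30.1 rpy [ 3.139e+00 -1.000e-03  1.750e+00] t 23.73 gap 57.8 F [-1.2 -0.4  6.3]
```

play_rows([
  [[0, 0, 0, -1, 0], [0, 0, 0, -2, 0], [0, 0, 0, -3, 0], [0, 0, 0, -4, 0], [0, 0, 0, -3, 0], [0, 0, 0, -2, 0], [0, 0, -1, -1.5, 0], [0, 0, -2, 0, 0], [0, -1, -2.5, 0, 0], [0, -2, -2.5, 0, 0]],
])

```text
t: 24.57
position: [434.6, 377.3, 194.1]
tcp_rot: [3.141, -0.002, 1.753]
ft_force: [0.8, -0.2, -1.0]
finger_gap: 58.0
grip_force: 64.4
```

play_rows([
  [[0, -3, -1.8, 0, 0], [0, -4, -1, 0, 0], [0, -4, 0, 0, 0], [0, -4, 0, 0, 0], [0, -4, 0, 0, 0], [0, -4, 0, 0, 0], [0, -4, 0, 0, 0], [0, -4, 0, 0, 0], [0, -4, 0, 0, 0], [0, -4, 0, 0, 0]],
])

```text
t: 25.4
position: [478.8, -15.2, 194.3]
tcp_rot: [3.141, 0.001, 1.75]
ft_force: [1.2, 0.9, -1.0]
finger_gap: 57.8
grip_force: 64.5
```

play_rows([
  [[0, -4, 0, 0, 0], [0, -4, 0, 0, 0], [0, -4, 0.3, 0, 0], [0, -3, 0.3, 0, 0], [0, -2, 0.3, 0, 0], [0, -1.4, 0.4, 0, 0], [0, 0, 0, 0, 0], [0, 0, 0, 0, 0], [0, 0, 0, 0, 0]],
])

```text
t: 26.15
position: [524.5, -190.8, 193.7]
tcp_rot: [3.141, -0.001, 1.751]
ft_force: [-0.3, 0.5, -1.2]
finger_gap: 57.6
grip_force: 64.5
```

```bash
python3 -c "
from h import *
where()"
```

```text
uv z [-281.2  482.1] 193.7 rpy [ 3.141e+00 -1.000e-03  1.751e+00] t 26.15 gap 57.6 F [-0.3  0.5 -1.2]
```

On target. Descend to z≈32 and then ease down.

play_rows([
  [[0, 0, 0, 2, 0], [0, 0, 0, 4, 0], [0, 0, 0, 4, 0], [0, 0, 0, 3, 0], [0, 0, 0, 2, 0], [0, 0, 0, 0.8, 0], [0, 0, 0, 0.2, 0], [0, 0, 0, 0.1, 0], [0, 0, 0, 0, 0], [0, 0, 0, 0, 0]],
])

```text
t: 26.98
position: [525.7, -192.3, 34.2]
tcp_rot: [3.139, 0.002, 1.75]
ft_force: [0.6, 0.2, -1.9]
finger_gap: 57.9
grip_force: 64.5
```

play_rows([
  [[0, 0, 0, 0.1, 0], [0, 0, 0, 0.05, 0], [0, 0, 0, 0.05, 0], [0, 0, 0, 0, 0], [0, 0, 0, 0, 0]],
])

```text
t: 27.4
position: [524.5, -192.1, 30.4]
tcp_rot: [3.142, -0.0, 1.75]
ft_force: [-0.4, -0.8, -0.7]
finger_gap: 57.6
grip_force: 64.5
```

play_rows([
  [[0, 0, 0, 0.05, 0], [0, 0, 0, 0.05, 0], [0, 0, 0, 0, 0], [0, 0, 0, 0, 0]],
])

```text
t: 27.73
position: [524.6, -192.2, 30.1]
tcp_rot: [-3.142, 0.0, 1.75]
ft_force: [-3.9, 1.5, 7.3]
finger_gap: 57.9
grip_force: 65.4
```

play_rows([
  [[0.72, 0, 0, 0, 0], [0.75, 0, 0, 0, 0], [0.8, 0, 0, 0, 0], [0.9, 0, 0, 0, 0], [1, 0, 0, 0, 0], [1, 0, 0, 0, 0], [1, 0, 0, 0, 0], [1, 0, 0, 0, 0]],
])

```text
t: 28.4
position: [524.5, -192.1, 29.3]
tcp_rot: [3.142, -0.0, 1.75]
ft_force: [0.4, -0.3, 0.6]
finger_gap: 85.4
grip_force: 0.0
```

play_rows([
  [[1, 0, 0, -1, 0], [1, 0, 0, -2, 0], [1, 0, 0, -3.5, 0], [1, 0, 0, -4, 0], [1, 0, 0, -4, 0], [1, 0, 0, -4, 0], [1, 0, -2, 0, 0], [1, -2, -1, 0, 0], [1, -4, 0, 0, 0], [1, -4, 0, 0, 0]],
])

```text
t: 29.23
position: [512.9, -296.1, 216.6]
tcp_rot: [3.14, 0.003, 1.753]
ft_force: [0.9, -0.1, -0.5]
finger_gap: 85.1
grip_force: 0.0
```

play_rows([
  [[1, -4, 0, 0, 0], [1, -3, 0, 0, 0], [1, 0, 0, 0, 0], [1, 0, 0, 0, 0], [1, 0, 0, 0, 0]],
])

```text
t: 29.65
position: [525.6, -363.8, 214.7]
tcp_rot: [3.141, -0.001, 1.751]
ft_force: [0.9, 1.1, -0.2]
finger_gap: 85.6
grip_force: 0.0
```

Run:
```python
from h import *
where()
f=cams.grab_frame('top');g=cams.grab_frame('side')
A=cv2.resize(f['image'][200:280,355:485],(780,480))
def draw(f,A,ox,oy,s):
    for x,y,z,r in((525,-191.5,90,15),(510.5,-116,86,8),(497,-40.8,115,9),(525.3,-191.1,10,33),(511.1,-115.9,10,33),(497,-40.8,10,33)):
        P=np.array([(proj(f,[x+r*np.cos(t),y+r*np.sin(t),z])-[ox-.5,oy-.5])*s for t in np.linspace(0,6.3,40)],np.int32)
        cv2.polylines(A,[P],False,(0,255,0) if z>50 else (255,0,0),1)
draw(f,A,355,200,6)
cv2.imwrite('pics/c8.png',A[:,:,::-1])
B=cv2.resize(g['image'][140:240,290:380],(540,600));cv2.imwrite('pics/c9.png',B[:,:,::-1])
```

```text
uv z [-451.6  452.3] 214.7 rpy [ 3.141e+00 -1.000e-03  1.751e+00] t 29.65 gap 85.6 F [ 0.9  1.1 -0.2]
```

View pics/c8.png

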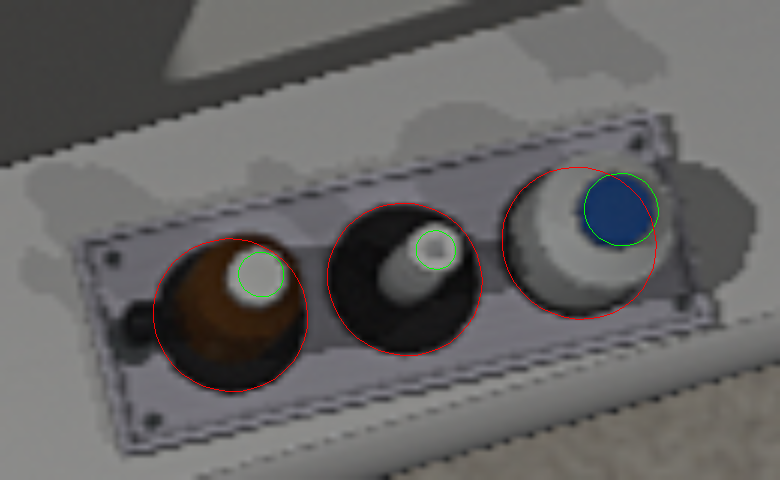

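View pics/c9.png

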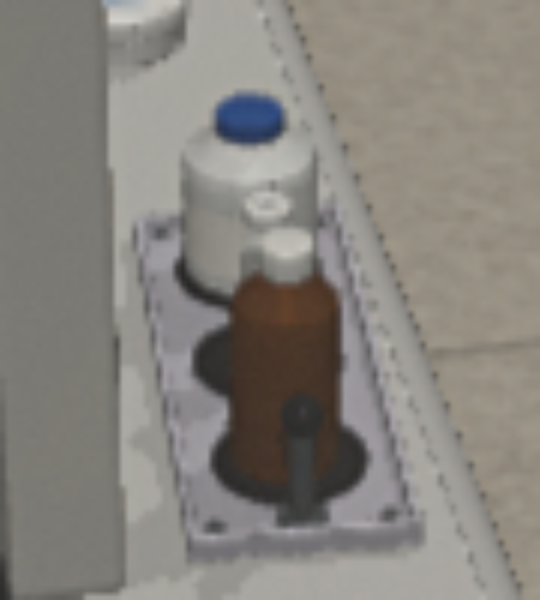

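All three stand upright and centred. The predicted cap circles coincide with the caps at (255,275), (436,248) and (620,208). The gripper is clear, so I hand in.

```bash
python3 -c "
from h import *
print(ticket.job_done())"
```

```text
the job is handed in; nothing more can be done
None
```

I moved all three containers to the loading tray in reverse order (amber next to the pin, vial in the middle, jar farthest); the last pictures show them upright and centred on their discs with the gripper clear, and I handed the job in at about 30 s (the hand-in returned no verdict).

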